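Vent the vacuum box and hold its stuck lid ajar

ROBOT

A 7-joint arm with a two-finger parallel gripper is mounted at the origin on a cart in front of the work surface, level with it; the furniture and walls round the work are solid. World frame = base frame: x ahead of the robot, y to its left, z up, the work surface at z = 0. Lengths are in m, angles in rad, forces in N, time in s.
With the tool pointing down it reaches from about 0.425 to 0.925 m from the base axis. Payload 6.8 kg.
Tool frame: the origin (TCP) lies between the finger pads; the fingertips stand r.tip_extent ahead of it and the grasp point (between the pads) lies 5 mm behind it (r.tip_extent is the distance from the TCP to the fingertips, in m); y points along the fingers, x is the direction in which the jaws open and shut, and the axes are right-handed (so a half turn about y gives the same grasp; the last joint's range is limited). The gripper opens to 85 mm and grips with 20 to 120 N. Pads are 22 mm wide; open, the fingers measure 114 mm over their backs; the gripper's body (76 mm by 85 mm) begins 54 mm behind the grasp point. The pads swing forward as they close: fully open they stand 13 mm farther back than shut.
Start: joints at [1.192, 0.477, 0.022, 1.555, -0.011, 1.109, -0.083], TCP at [0.181, -0.65, 0.245] pointing down, gripper open.
Joint ranges: [-2.96, 2.96], [-0.34, 2.1], [-1.41, 1.46], [0.24, 2.44], [-1.37, 4.51], [0.17, 1.92], [-2.96, 2.96]. Speed limits (rad/s): [2.39, 2.39, 3.14, 3.14, 3.14, 3.14, 3.14].

INTERFACE

Orientations are given as a rotation vector (axis times angle).
In Python, from bench import r gives the robot as it stands.
- The arm moves only by the tool send_rows, never from a script. Its argument "plan" is a list of rows, each a list of 5 numbers: the shift along the tool's x, y, z in cm, then the turn about the tool's y in degrees, then the opening, from 0 (shut) to 1 (fully open). In form: [[dx, dy, dz, spin, grip], ...]. A call has 1 to 12 rows; each row shifts and turns the commanded pose from where the row before left it, along the tool's axes as they then stand; what a row does not reach is not made up. A row lasts 1/8 s, in which the tool goes at most 62.5 mm and 10.7 degrees, less where a joint would pass 70% of its speed; a pose out of reach is approached as far as the arm can. A call is refused whole if a number of a shift passes 6.25 or a number of a turn 10.7, either way. A call with a gripper value outside its range is refused whole. The fingers move at their own pace and stop on an object; "force" is the grip in N (left out, the last holds). Time passes only in rows, so rows that do not move let the fingers close. It gives the time, the measured TCP pose, the force and the opening at its end, in the units of the state.
- r.get_obs(): the state, without advancing time (a new reading comes with each control period).
- r.grab_frame(name): name is "side" or "top"; returns a dict with "image" (480x640x3 uint8, red, green, blue), "camera_matrix" (3x3 intrinsics, pixels), "D" ([k1, k2, p1, p2, k3] as OpenCV has them; the pictures are not rectified), "cam_to_world" (4x4, takes a point from camera to world coordinates). Camera axes: x right, y down, z forward; pixel columns grow to the right and rows downward; lengths in m; the calibration is good to about 2 mm. A picture is of the moment at which its call begins. There is no depth.
- r.hand_in(): hands the job in, once; it reports no verdict.
Trained networks look in the newest picture that a camera, given by its name, has taken for a name from the list of things; names that differ only in an ending like _2 or _b are one class to them, and where a whole thing is asked for, a point or a joint stands for the part that bears it (a point fixed in the world has none). Each returns a list of dicts, best first, with "p" (0 to 1); they miss things now and then, are a little off and sometimes report something else, mostly with a low value. They report only what shows in the picture. A call takes as long as a camera call.
- r.recognise(camera, target): "rect" ([left, top, right, bottom] in pixels, round what is visible of it).
The state is a dict: "clock": time; "joints": joint angles; "qvel": joint speeds; "tau": joint torques, N m; "tcp_pos": TCP position; "orientation": TCP orientation; "contact_force": force on the tool from outside, world axes, zero at the start; "moment": the same for the moment, N m; "grip_width": finger opening in m.
Only numpy, scipy, OpenCV 4.12 (cv2) and the standard library are available. Lean on these libraries where they do the work, as an engineer would, in place of code of your own. Each camera call takes 0.05 s, during which the arm holds its last target.

TASK

Shut down the vacuum box: on its control box press the red button (pump), then the yellow (vent), then the green (release), one at a time, each well down and let up again before the next. Then take the lid by its black handle, pull it free of its sticky seal without letting it fly open, and finish while still holding it ajar, its front edge raised about 15 mm, with the robot keeping it there. Leave the other things on the bench where they are.

Things in the scene. Friction and masses are not known exactly. Their poses are not given: they have to be found in the camera images.
- vacuum_box: fixed blue steel box, 160 mm square and 72 mm high, with a gauge and a brass fitting on its front; a grey ring lies inside, seen through the lid's window. Origin under its centre, z up; its -x side is the front (the lid's handle side), +x the hinge side. Its yaw varies up to 0.25 rad either way; it may stand left or right of the control box
- lid (a joint): lid angle, rad: 0 shut, grows as the front edge rises (165 mm x angle: 15 mm is 0.09 rad), stop at 0.68. The rubber seal holds the shut lid with about 11 N at the handle, 13 N with the lid's weight (about 0.3 kg); a pull of 15 to 20 N breaks it; the seal's pull then falls steeply: half is left at 0.05 rad, under a third at 0.09, almost none from 0.14 on. Let go, the lid falls shut
- lid_handle (a point): middle of the lid's black bow handle: a round bar 12 mm thick, along the lid's y, 72 mm free between its two posts, 122 mm above the bench with the lid shut and 38 mm above the lid's top face. It lies 140 mm in front of the hinge axis and 50 mm above it, and moves on an arc about it. Its axes are the lid's (with the lid shut, those of the box)
- lid_hinge (a point): middle of the lid's hinge axis, at the box's back rim, 72 mm above the bench. The axis runs along the box's y
- lid_edge (a point): middle of the front edge, on its underside, of the lid: an aluminium frame with a clear window, 165 mm from hinge to front edge, 160 mm wide, its top face 84 mm above the bench when shut. This point is 74 mm above the bench when shut
- control_box: fixed grey control box with aluminium top plate, 84 mm (x) by 200 mm (y), 35 mm high, three round buttons in a row along its y, 60 mm apart, their order by colour varying. Origin under its centre. Its yaw varies up to 0.25 rad either way
- red_button (a joint): how far the red button is pressed, m: 0 up, 0.006 fully down; a spring lifts it again; fully down takes about 5 N
- red_button_top (a point): middle of the top face of the red button, a round cap 28 mm across on the control box, 57 mm above the bench when up and 10 mm above its black collar (44 mm across); it is pressed straight down
- yellow_button (a joint): how far the yellow button is pressed, m: 0 up, 0.006 fully down; a spring lifts it again; fully down takes about 5 N
- yellow_button_top (a point): middle of the top face of the yellow button, a round cap 28 mm across on the control box, 57 mm above the bench when up and 10 mm above its black collar (44 mm across); it is pressed straight down
- green_button (a joint): how far the green button is pressed, m: 0 up, 0.006 fully down; a spring lifts it again; fully down takes about 5 N
- green_button_top (a point): middle of the top face of the green button, a round cap 28 mm across on the control box, 57 mm above the bench when up and 10 mm above its black collar (44 mm across); it is pressed straight down
- marker: black and blue marker pen, 17x133x17 mm, lying; origin under its middle
- cast_foot: dark grey cast machine foot, 38x45x50 mm; origin under its middle

How it is judged:
On the way, in this order (a step that is already met when the one before it is completed fails the run):
1. the red button is pressed well down, alone, with the lid still shut (value of joint red_button above 0.004 m and value of joint each of yellow_button, green_button below 0.002 m and value of joint lid below 0.015 rad), for 0.05 s.
2. the yellow button is pressed well down, alone, with the lid still shut (value of joint yellow_button above 0.004 m and value of joint each of red_button, green_button below 0.002 m and value of joint lid below 0.015 rad), for 0.05 s.
3. the green button is pressed well down, alone, with the lid still shut (value of joint green_button above 0.004 m and value of joint each of red_button, yellow_button below 0.002 m and value of joint lid below 0.015 rad), for 0.05 s.
4. the lid is pulled free of its seal by the robot's fingers (value of joint lid above 0.04 rad and contact force between the fingers and lid above 0.5 N), for 0.1 s.
At the end, for the whole second after the job is handed in: The lid is held still by the robot's fingers with its front edge raised about 15 mm (lid angle between 0.055 and 0.13 rad, that is 9 to 21 mm; under 0.05 rad/s; fingers push on the lid with more than 0.5 N), and all three buttons are up (less than 2 mm down) (value of joint lid between 0.055 and 0.13 rad and velocity of joint lid between -0.05 and 0.05 rad/s and contact force between the fingers and lid above 0.5 N and value of joint each of red_button, yellow_button, green_button below 0.002 m); the arm keeps its last pose, push and grip.
It fails at once if the lid flies open (more than 0.24 rad, 40 mm at its front edge) (value of joint lid above 0.24 rad).
It fails at once if two buttons are pressed at once (value of joint each of red_button, yellow_button above 0.003 m or value of joint each of red_button, green_button above 0.003 m or value of joint each of yellow_button, green_button above 0.003 m).
It fails at once if a loose thing on the bench is moved by more than 30 mm (distance of any of marker, cast_foot from where it was at the start of the episode above 0.03 m).
It also fails if it takes over 56 s, if anything falls off the work surface, if the arm or the gripper's body presses on something with over 40 N, if the wrist force passes 120 N, or if a joint passes its speed limit or range.

## Working session

There is one attempt and no reset: what is moved stays moved. The work goes in short steps, Python scripts to look and compute and a tool call to move; the robot and the scene stay as the last step left them, time stands still between calls to the robot, and variables do not carry over. Pictures are saved under pics/ and viewed, and the job is handed in when it is done.

Besides the shell and the picture viewer there is one more tool, called after "Call:" in YAML: its name, and indented under it one key for each argument. send_rows: Moves the arm, as the interface text tells. Its arguments: {"type":"object","properties":{"plan":{"type":"array","items":{"type":"array","items":{"type":"number"}}},"force":{"type":"number"}},"required":["plan"]}

```bash
ls; mkdir -p pics; python3 - <<'E'
from bench import r
import cv2
o=r.get_obs()
for k,v in o.items(): print(k,v)
print(r.tip_extent)
for c in ("side","top"):
    f=r.grab_frame(c); cv2.imwrite(f"pics/{c}0.png",f["image"][:,:,::-1])
    print(c,f["camera_matrix"],f["D"],f["cam_to_world"])
    for t in ["vacuum_box","control_box","red_button_top","yellow_button_top","green_button_top","lid_handle","lid","marker","cast_foot"]:
        print(t,[(d["rect"],round(d["p"],2)) for d in r.recognise(c,t)[:3]])
E
```

```text
pics
clock 0.0
joints [ 1.19188639  0.47777037  0.02235594  1.55647534 -0.01150047  1.10929148
 -0.08309127]
qvel [ 0.00066134 -0.00022257  0.00037295  0.000359   -0.00088589  0.0005213
 -0.00112929]
tau [-4.31871476e-04 -5.96456122e+01  1.60739567e+00 -2.81203347e+01
  1.24125709e-02  9.29308328e-03  1.17210843e-05]
tcp_pos [ 0.18039368 -0.64985119  0.24433586]
orientation [-1.32421241  1.00853447 -1.00599293]
contact_force [0.23144235 0.5907115  0.60591532]
moment [ 0.03297912 -0.02090391 -0.06835186]
grip_width 0.08525428568790862
0.014
side [[457.10512545   0.         320.21556923]
 [  0.         457.10512545 238.0335648 ]
 [  0.           0.           1.        ]] [-0.04544127  0.          0.          0.          0.        ] [[-0.51992366 -0.6692133   0.53087941  0.14280005]
 [-0.85411971  0.41644939 -0.31152757  0.3318227 ]
 [-0.01260602 -0.61540513 -0.78811016  0.78356976]
 [ 0.          0.          0.          1.        ]]
vacuum_box [([220.8, 255.3, 339.5, 373.0], 0.57)]
control_box [([380.4, 216.0, 470.1, 299.2], 0.69)]
red_button_top []
yellow_button_top [([400.0, 254.2, 4
[... 526 characters left out ...]
3   0.48864944]
 [-0.99884773 -0.00900043  0.04714033  0.03514374]
 [-0.04601094 -0.0997013  -0.99395304  0.94458055]
 [ 0.          0.          0.          1.        ]]
vacuum_box [([210.9, 207.9, 307.2, 314.2], 0.98)]
control_box [([367.0, 254.4, 474.4, 307.8], 0.67)]
red_button_top [([447.4, 269.8, 459.7, 283.1], 0.58)]
yellow_button_top [([384.5, 277.9, 399.3, 291.5], 0.55)]
green_button_top [([419.1, 268.7, 425.3, 286.9], 0.73)]
lid_handle [([207.9, 209.7, 306.0, 307.9], 0.67), ([442.4, 267.6, 462.2, 285.5], 0.18)]
lid [([207.8, 212.2, 306.6, 306.7], 0.94), ([448.2, 269.8, 463.2, 289.4], 0.26)]
marker [([338.0, 171.7, 401.5, 182.1], 0.9)]
cast_foot [([242.5, 155.0, 265.9, 180.2], 0.91)]
```

View pics/top0.png

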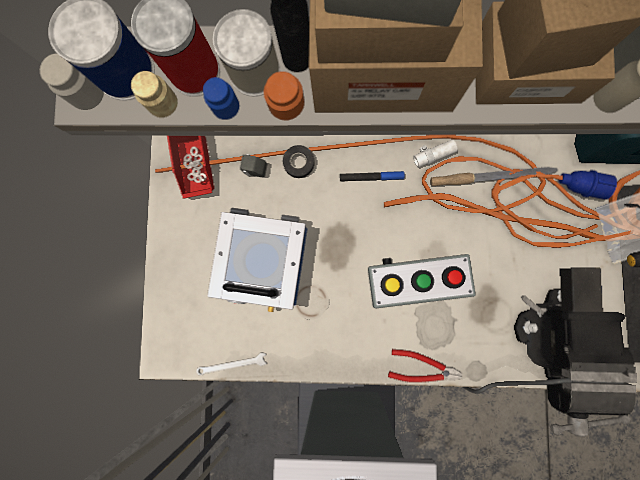

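View pics/side0.png

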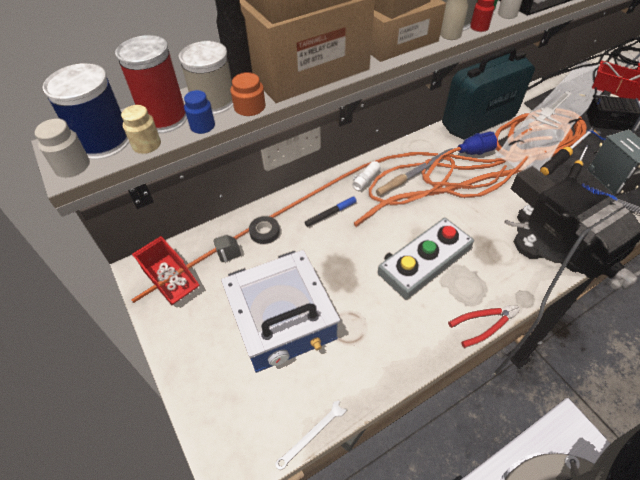

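```bash
python3 - <<'E'
import cv2
a=cv2.imread("pics/top0.png")
cv2.imwrite("pics/topc.png",cv2.resize(a[200:325,195:320],None,fx=4.7,fy=4.7,interpolation=cv2.INTER_CUBIC))
cv2.imwrite("pics/topb.png",cv2.resize(a[240:320,355:485],None,fx=6,fy=6,interpolation=cv2.INTER_CUBIC))
E
```

```text
(no output)
```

View pics/topc.png

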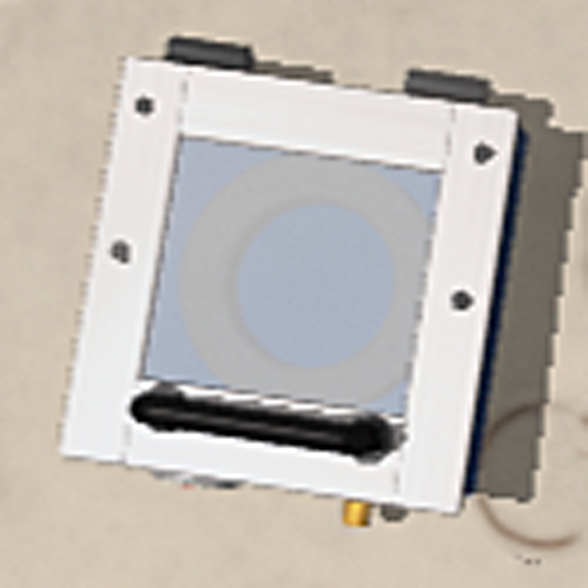

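View pics/topb.png

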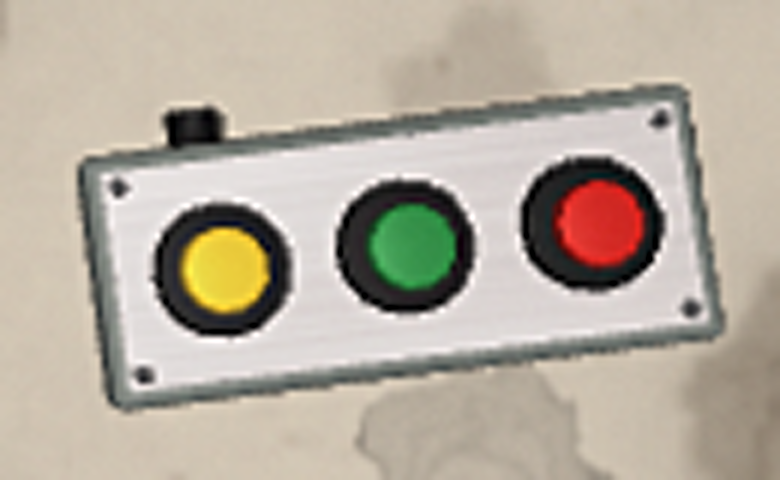

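```bash
cat > h.py <<'E'
import numpy as np, cv2
from bench import r
from scipy.spatial.transform import Rotation as R
def ray(f,uv):
    p=cv2.undistortPoints(np.array(uv,float).reshape(-1,1,2),f["camera_matrix"],np.array(f["D"],float)).reshape(-1,2)
    T=np.array(f["cam_to_world"]); d=np.c_[p,np.ones(len(p))]@T[:3,:3].T
    return T[:3,3],d
def at(f,uv,z):
    o,d=ray(f,uv); return o+d*((z-o[2])/d[:,2])[:,None]
def cent(img,box,lo,hi):
    l,t,rr,b=box; h=cv2.cvtColor(img[t:b,l:rr],cv2.COLOR_RGB2HSV)
    m=np.zeros(h.shape[:2],np.uint8)
    for a,c in zip(lo,hi): m|=cv2.inRange(h,np.array(a),np.array(c))
    n,_,st,ce=cv2.connectedComponentsWithStats(m); i=1+np.argmax(st[1:,4]); return ce[i]+[l,t],st[i]
HSV=dict(red=([(0,150,80),(172,150,80)],[(6,255,255),(180,255,255)]),yellow=([(22,120,80)],[(32,255,255)]),green=([(50,90,60)],[(90,255,255)]))
E
python3 - <<'E'
from h import *
for c,box in (("side",(380,215,475,300)),("top",(367,254,475,308))):
    f=r.grab_frame(c)
    for k,v in HSV.items():
        u,s=cent(f["image"],box,*v); print(c,k,u,s,at(f,[u],.057).round(4))
    if c=="top":
        s=lambda a:np.array(a)/4.7+[195,200]-.4
        cor=at(f,s([(127,58),(518,110),(462,512),(62,455)]),.084);print(cor.round(4))
        print([np.linalg.norm(cor[i]-cor[i-1]).round(4) for i in range(4)], cor.mean(0))
        hd=at(f,s([(145,408),(380,440)]),.126);print("handle",hd.round(4),hd.mean(0))
    else:
        hd=at(f,[(267.5,329),(313,314)],.126);print("handle",hd.round(4),hd.mean(0))
o=r.get_obs();print(R.from_rotvec(o["orientation"]).as_matrix().round(3),o["tcp_pos"])
E
python3 - <<'E'
import cv2
a=cv2.imread("pics/side0.png")
cv2.imwrite("pics/sidec.png",cv2.resize(a[245:375,215:345],None,fx=4.6,fy=4.6,interpolation=cv2.INTER_CUBIC))
E
```

```text
side red [448.40909091 231.68181818] [ 62  11  14  12 132] [[ 0.5083 -0.1857  0.057 ]]
side yellow [407.56666667 262.02666667] [ 21  41  15  13 150] [[ 0.4926 -0.0683  0.057 ]]
side green [428.63432836 246.37313433] [ 42  26  14  12 134] [[ 0.5005 -0.1273  0.057 ]]
handle [[0.4736 0.238  0.126 ]
 [0.4587 0.1629 0.126 ]] [0.46615593 0.20045992 0.126     ]
top red [454.3559322 276.8700565] [ 80  16  16  15 177] [[ 0.512  -0.1875  0.057 ]]
top yellow [391.89714286 284.48571429] [ 18  24  15  14 175] [[ 0.4958 -0.0693  0.057 ]]
top green [423.19767442 280.73255814] [ 49  20  15  15 172] [[ 0.5038 -0.1287  0.057 ]]
[[0.6302 0.2588 0.084 ]
 [0.6099 0.0982 0.084 ]
 [0.4483 0.1179 0.084 ]
 [0.4686 0.2795 0.084 ]]
[np.float64(0.1629), np.float64(0.1619), np.float64(0.1627), np.float64(0.1629)] [0.53924874 0.18858113 0.084     ]
handle [[0.4879 0.2362 0.126 ]
 [0.4769 0.1456 0.126 ]] [0.48239421 0.19092881 0.126     ]
[[ 0.267  0.     0.964]
 [-0.964  0.     0.267]
 [-0.    -1.     0.   ]] [ 0.18058614 -0.65040172  0.24526883]
```

View pics/sidec.png

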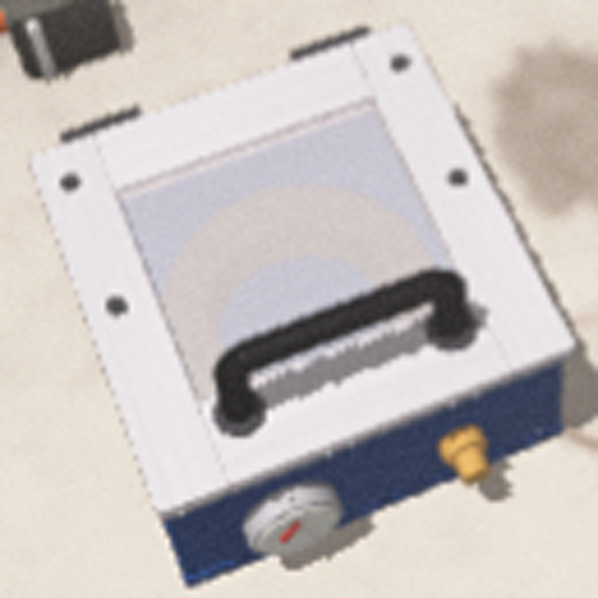

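Call:
send_rows:
  plan:
    - [0,-2.5,0,-9.6,0]
    - [0,-2.5,0,-9.6,0]
    - [0,-2.5,0,-9.6,0]
    - [0,-2.5,0,-9.6,0]
    - [0,-2.5,0,-9.6,0]
    - [0,-2.5,0,-9.6,0]
    - [0,0,0,-9.6,0]
    - [0,0,0,0,0]
  force: 40

```text
clock: 2.1
tcp_pos: [0.1804, -0.6504, 0.3954]
orientation: [-1.569, 0.101, -0.101]
contact_force: [-0.0, 0.1, -0.3]
grip_width: -0.0002
```

```bash
cat >> h.py <<'E'
def to(p):
    o=r.get_obs(); M=R.from_rotvec(o["orientation"]).as_matrix()
    return (M.T@(np.array(p)-o["tcp_pos"])*100).round(2), o["tcp_pos"].round(4), M[:2,0].round(3), np.array(o["contact_force"]).round(2), round(o["grip_width"],4), round(o["clock"],2)
B=dict(red=(.510,-.1866),green=(.5022,-.128),yellow=(.4942,-.0688))
E
python3 - <<'E'
from h import *
print(to((*B["red"],.39))); print(r.get_obs()["joints"].round(3))
f=r.grab_frame("side");print(at(f,[(265.4,322.6),(313,306.5)],.122), at(f,[(265.4,322.6),(313,306.5)],.122).mean(0))
f=r.grab_frame("top")
hd=at(f,np.array([(150,405),(375,432)])/4.7+[195,200]-.4,.122);print(hd,hd.mean(0))
E
```

```text
(array([26.73,  0.54, 50.23]), array([ 0.1804, -0.6504,  0.3954]), array([ 0.992, -0.128]), array([-0.01,  0.1 , -0.27]), -0.0002, 2.1)
[ 1.342  0.4   -0.197  1.338  0.077  1.41   1.019]
[[0.4874918  0.23511886 0.122     ]
 [0.47258017 0.15474711 0.122     ]] [0.48003599 0.19493298 0.122     ]
[[0.48903178 0.23530679 0.122     ]
 [0.47987814 0.14816566 0.122     ]] [0.48445496 0.19173622 0.122     ]
```

Call:
send_rows:
  plan:
    - [2.23,0,4.18,0,0]
    - [2.23,0,4.18,0,0]
    - [2.23,0,4.18,0,0]
    - [2.23,0,4.18,0,0]
    - [2.23,0,4.18,0,0]
    - [2.23,0,4.18,0,0]
    - [2.23,0,4.18,0,0]
    - [2.23,0,4.18,0,0]
    - [2.23,0,4.18,0,0]
    - [2.23,0,4.18,0,0]
    - [2.23,0,4.18,0,0]
    - [2.23,0,4.18,0,0]

```text
clock: 3.7
tcp_pos: [0.5101, -0.1855, 0.395]
orientation: [-1.568, 0.103, -0.102]
contact_force: [0.5, 0.1, -0.1]
grip_width: -0.0002
```

Call:
send_rows:
  plan:
    - [0,6,0,0,0]
    - [0,6,0,0,0]
    - [0,6,0,0,0]
    - [0,6,0,0,0]
    - [0,0,0,0,0]
    - [0,0,0,0,0]

```text
clock: 4.45
tcp_pos: [0.511, -0.1869, 0.1572]
orientation: [-1.569, 0.099, -0.102]
contact_force: [-0.4, 0.1, 0.1]
grip_width: 0.0002
```

```bash
python3 - <<'E'
from h import *
print(to((*B["red"],.072))); print(r.get_obs()["joints"].round(3))
for c in ("side","top"):
    f=r.grab_frame(c); cv2.imwrite(f"pics/{c}1.png",cv2.resize(f["image"][130:330,300:500,::-1],None,fx=3,fy=3))
E
```

```text
(array([-0.12,  8.52,  0.02]), array([ 0.511 , -0.1869,  0.1572]), array([ 0.992, -0.128]), array([-0.38,  0.05,  0.1 ]), 0.0002, 4.45)
[ 0.646  0.415 -0.51   1.927  0.262  0.863 -0.128]
```

View pics/side1.png

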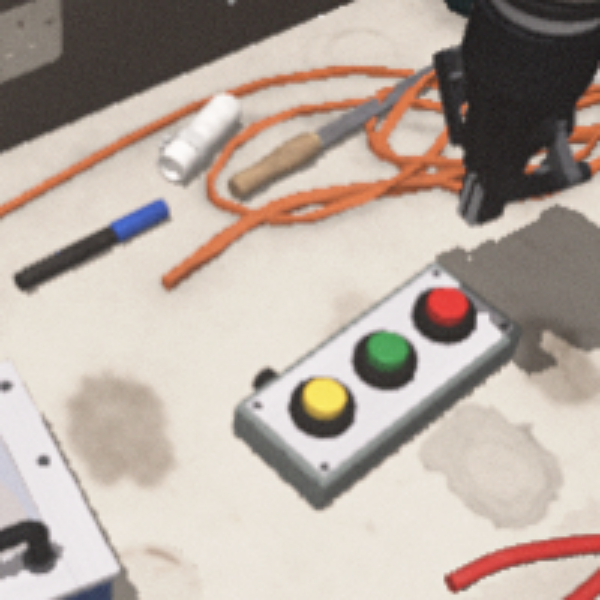

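```bash
python3 - <<'E'
from h import *
f=r.grab_frame("side");print(at(f,[(458.3,202)],.143))
E
```

```text
[[ 0.51006    -0.18848859  0.143     ]]
```

Call:
send_rows:
  plan:
    - [0,4,0,0,0]
    - [0,3.7,0,0,0]
    - [0,0,0,0,0]
    - [0,0.4,0,0,0]
    - [0,0.4,0,0,0]
    - [0,0.4,0,0,0]
    - [0,0.2,0,0,0]
    - [0,0.1,0,0,0]
    - [0,0,0,0,0]

```text
clock: 5.72
tcp_pos: [0.5109, -0.1872, 0.065]
orientation: [-1.57, 0.098, -0.102]
contact_force: [-2.4, 0.0, 14.4]
grip_width: -0.0001
```

Call:
send_rows:
  plan:
    - [0,-2,0,0,0]
    - [0,-3,0,0,0]
    - [-1,0,3.8,0,0]
    - [-1,0,3.8,0,0]
    - [-1,0,3.8,0,0]
    - [0,0,0,0,0]
    - [0,0,0,0,0]

```text
clock: 6.6
tcp_pos: [0.4941, -0.0705, 0.1132]
orientation: [-1.569, 0.1, -0.1]
contact_force: [0.6, 0.4, -0.5]
grip_width: 0.0002
```

```bash
python3 - <<'E'
from h import *
print(to((*B["yellow"],.072)))
for c in ("side","top"):
    f=r.grab_frame(c); cv2.imwrite(f"pics/{c}2.png",cv2.resize(f["image"][130:330,300:500,::-1],None,fx=3,fy=3))
E
```

```text
(array([-0.01,  4.12,  0.17]), array([ 0.4941, -0.0705,  0.1132]), array([ 0.992, -0.127]), array([ 0.59,  0.38, -0.48]), 0.0002, 6.6)
```

View pics/side2.png

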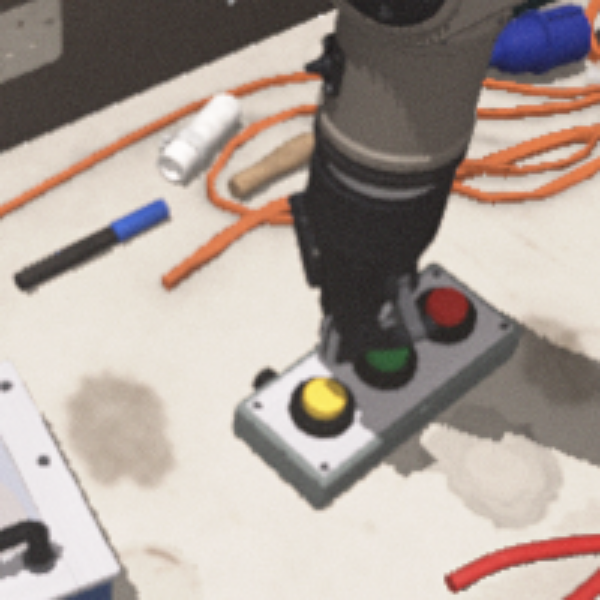

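Call:
send_rows:
  plan:
    - [0,3.4,0.15,0,0]
    - [0,0,0,0,0]
    - [0,0.4,0,0,0]
    - [0,0.4,0,0,0]
    - [0,0.4,0,0,0]
    - [0,0.2,0,0,0]
    - [0,0.1,0,0,0]
    - [0,0,0,0,0]

```text
clock: 7.7
tcp_pos: [0.4951, -0.0687, 0.065]
orientation: [-1.569, 0.099, -0.101]
contact_force: [-0.3, -1.0, 8.4]
grip_width: 0.0001
```

Call:
send_rows:
  plan:
    - [0,-2,0,0,0]
    - [0,-3,0,0,0]
    - [0.75,0,-2.9,0,0]
    - [0.78,0,-2.85,0,0]
    - [0,0,0,0,0]
    - [0,0,0,0,0]

```text
clock: 8.45
tcp_pos: [0.5021, -0.1267, 0.1141]
orientation: [-1.568, 0.1, -0.099]
contact_force: [0.1, 0.1, 0.6]
grip_width: 0.0
```

```bash
python3 - <<'E'
from h import *
print(to((*B["green"],.072)))
E
```

```text
(array([ 0.03,  4.21, -0.13]), array([ 0.5021, -0.1267,  0.1141]), array([ 0.992, -0.126]), array([0.11, 0.15, 0.58]), 0.0, 8.45)
```

Call:
send_rows:
  plan:
    - [0,3.4,-0.15,0,0]
    - [0,0,0,0,0]
    - [0,0.4,0,0,0]
    - [0,0.4,0,0,0]
    - [0,0.4,0,0,0]
    - [0,0.3,0,0,0]
    - [0,0.1,0,0,0]
    - [0,0,0,0,0]

```text
clock: 9.45
tcp_pos: [0.5028, -0.1288, 0.065]
orientation: [-1.569, 0.099, -0.101]
contact_force: [-0.9, 1.5, 7.8]
grip_width: 0.0003
```

Call:
send_rows:
  plan:
    - [0,-3,0,0,0]
    - [0,-6,0,0,0]
    - [0,-6,0,0,0]
    - [0,0,0,0,1]
    - [0,0,0,0,1]

```text
clock: 10.07
tcp_pos: [0.5017, -0.1292, 0.214]
orientation: [-1.569, 0.101, -0.1]
contact_force: [-1.1, 0.1, -0.3]
grip_width: 0.0353
```

```bash
python3 - <<'E'
from h import *
print(to((.4825,.194,.2)))
E
```

```text
(array([-6.01,  1.39, 31.81]), array([ 0.5017, -0.1292,  0.214 ]), array([ 0.992, -0.127]), array([-1.06,  0.11, -0.35]), 0.0353, 10.07)
```

Call:
send_rows:
  plan:
    - [-1,0,5.3,0,1]
    - [-1,0,5.3,0,1]
    - [-1,0,5.3,0,1]
    - [-1,0,5.3,0,1]
    - [-1,0,5.3,0,1]
    - [-1,0,5.3,0,1]
    - [0,0,0,0,1]
    - [0,0,0,0,1]

```text
clock: 11.08
tcp_pos: [0.4822, 0.1933, 0.2127]
orientation: [-1.57, 0.102, -0.097]
contact_force: [0.6, -0.5, -0.2]
grip_width: 0.0853
```

```bash
python3 - <<'E'
from h import *
print(to((.4825,.194,.117)))
for c,s in (("side",np.s_[180:380,180:380]),("top",np.s_[160:360,160:360])):
    f=r.grab_frame(c); cv2.imwrite(f"pics/{c}3.png",cv2.resize(f["image"][s][:,:,::-1],None,fx=3,fy=3))
E
```

```text
(array([0.05, 9.57, 0.09]), array([0.4822, 0.1933, 0.2127]), array([ 0.992, -0.126]), array([ 0.57, -0.48, -0.21]), 0.0853, 11.07)
```

View pics/side3.png

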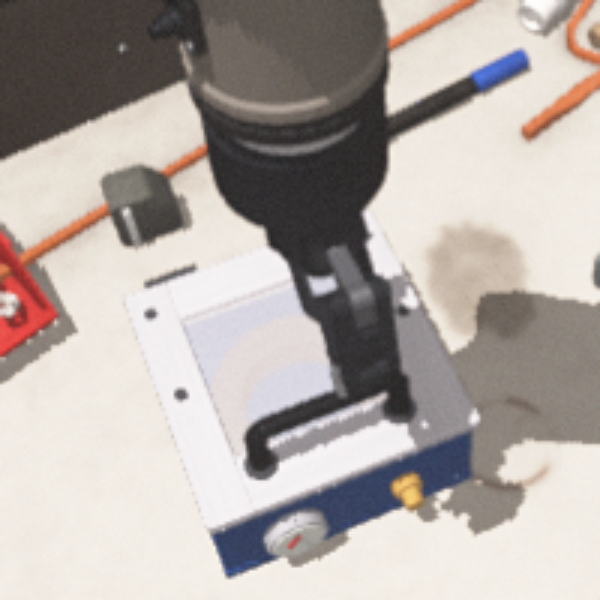

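View pics/top3.png

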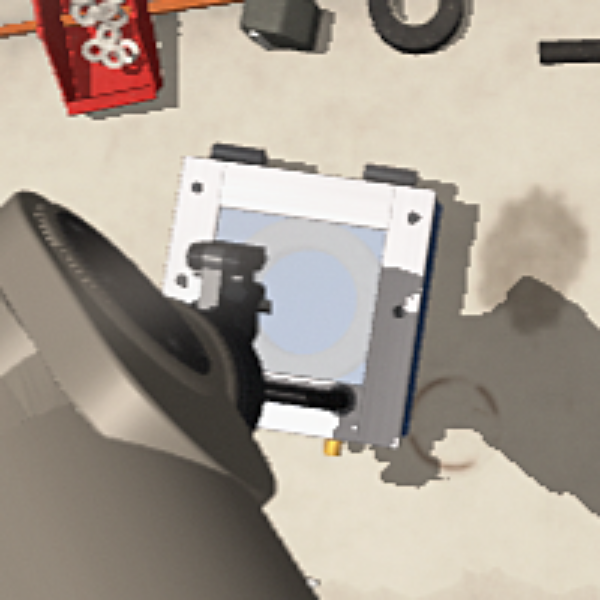

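Call:
send_rows:
  plan:
    - [0,3,0.05,0,1]
    - [0,3,0.05,0,1]
    - [0,2,0,0,1]
    - [0,1,0,0,1]
    - [0,0.5,0,0,1]
    - [0,0,0,0,1]
    - [0,0,0,0,1]

```text
clock: 12.05
tcp_pos: [0.4836, 0.1953, 0.12]
orientation: [-1.568, 0.099, -0.101]
contact_force: [-0.0, -0.6, 0.2]
grip_width: 0.0854
```

Call:
send_rows:
  plan:
    - [0,0,0,0,0]
    - [0,0,0,0,0]
    - [0,0,0,0,0]
    - [0,0,0,0,0]
    - [0,0,0,0,0]
    - [0,0,0,0,0]
    - [0,0,0,0,0]
    - [0,0,0,0,0]
  force: 80

```text
clock: 13.05
tcp_pos: [0.4814, 0.1954, 0.1195]
orientation: [-1.57, 0.102, -0.097]
contact_force: [-5.5, -0.1, 8.3]
grip_width: 0.0095
```

```bash
python3 - <<'E'
from h import *
print(to((.4825,.194,.117)))
for c,s in (("side",np.s_[180:380,180:380]),):
    f=r.grab_frame(c); cv2.imwrite(f"pics/{c}4.png",cv2.resize(f["image"][s][:,:,::-1],None,fx=3,fy=3))
E
```

```text
(array([ 0.12,  0.25, -0.12]), array([0.4814, 0.1954, 0.1195]), array([ 0.992, -0.126]), array([-5.49, -0.07,  8.3 ]), 0.0095, 13.05)
```

View pics/side4.png

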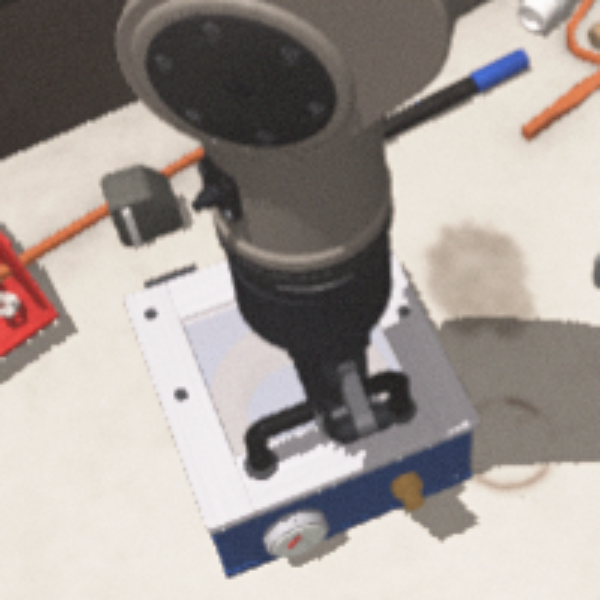

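Call:
send_rows:
  plan:
    - [0,-0.1,0,0,0]
    - [0,-0.1,0.0,0,0]
    - [0,-0.05,0.0,0,0]
    - [0,0,0,0,0]

```text
clock: 13.6
tcp_pos: [0.4815, 0.1953, 0.1202]
orientation: [-1.568, 0.102, -0.097]
contact_force: [-2.5, 5.1, -16.6]
grip_width: 0.0095
```

Call:
send_rows:
  plan:
    - [0,-0.1,0.0,0,0]
    - [0.03,-0.1,0.0,0,0]
    - [0.03,-0.1,0,0,0]
    - [0.0,0,0,0,0]

```text
clock: 14.1
tcp_pos: [0.4831, 0.1951, 0.1244]
orientation: [-1.569, 0.101, -0.099]
contact_force: [-2.8, 4.2, -11.5]
grip_width: 0.0089
```

Call:
send_rows:
  plan:
    - [0.03,-0.1,0.0,0,0]
    - [0.04,-0.1,0.0,0,0]
    - [0.04,-0.1,0,0,0]
    - [0.04,-0.1,0,0,0]
    - [0.04,-0.1,0,0,0]
    - [0.04,-0.1,0,0,0]
    - [0.0,-0.1,0,0,0]
    - [0.0,0,0,0,0]
    - [0.0,0,0,0,0]

```text
clock: 15.22
tcp_pos: [0.4863, 0.1947, 0.132]
orientation: [-1.569, 0.1, -0.1]
contact_force: [-2.0, 2.6, -7.2]
grip_width: 0.0094
```

```bash
python3 - <<'E'
from h import *
print(to((.4825,.194,.117)))
im=[]
for c,s in (("side",np.s_[260:380,215:345]),):
    f=r.grab_frame(c); cv2.imwrite("pics/side5full.png",f["image"][:,:,::-1])
    cv2.imwrite(f"pics/{c}5.png",cv2.resize(f["image"][s][:,:,::-1],None,fx=5,fy=5,interpolation=cv2.INTER_CUBIC))
    cv2.imwrite(f"pics/{c}5b.png",cv2.resize(cv2.imread("pics/side0.png")[s],None,fx=5,fy=5,interpolation=cv2.INTER_CUBIC))
E
```

```text
(array([-0.37,  1.5 , -0.11]), array([0.4863, 0.1947, 0.132 ]), array([ 0.992, -0.127]), array([-2.01,  2.59, -7.21]), 0.0094, 15.22)
```

View pics/side5.png

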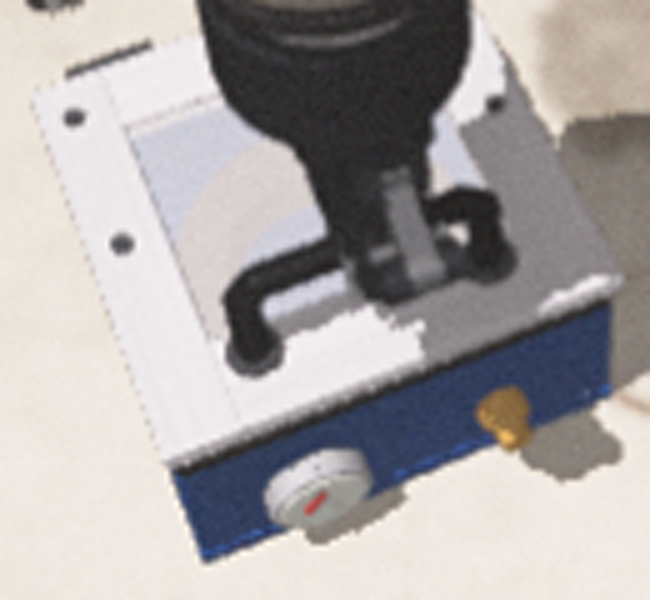

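View pics/side5b.png

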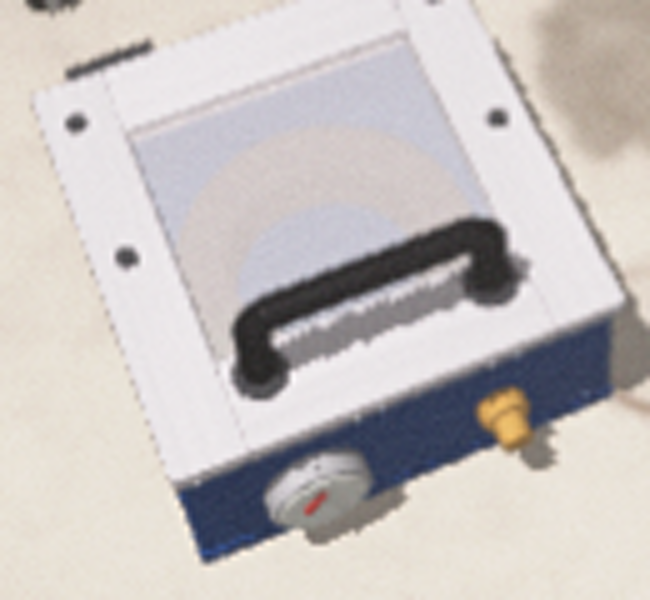

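```bash
python3 - <<'E'
from h import *
f=r.grab_frame("side");T=np.linalg.inv(np.array(f["cam_to_world"]))
u=np.array([.992,-.126,0]);v=np.array([.126,.992,0]);H=np.array([.4825,.194,0])+.14*u
def pr(th,a,h,y):
    c,s=np.cos(th),np.sin(th); p=H+[0,0,.072]+u*(-(a*c)+h*s)+np.array([0,0,a*s+h*c])+v*y
    q=T[:3,:3]@p+T[:3,3]; return cv2.projectPoints(q.reshape(1,3),np.zeros(3),np.zeros(3),f["camera_matrix"],np.array(f["D"]))[0].ravel()
for n,(a,h,y) in dict(corner=(.165,.012,.08),screw=(.09,.012,.07),post=(.14,.02,.042)).items():
    print(n,[(th,((pr(th,a,h,y)-pr(0,a,h,y))*5).round(1)) for th in (.05,.07,.09,.11,.13)],((pr(0,a,h,y)-[215,260])*5).round())
print(to((0,0,0))[1:])
E
```

```text
corner [(0.05, array([ -4.2, -12.6])), (0.07, array([ -6., -18.])), (0.09, array([ -7.9, -23.6])), (0.11, array([ -9.9, -29.4])), (0.13, array([-11.9, -35.4]))] [179. 474.]
screw [(0.05, array([-2.6, -8. ])), (0.07, array([ -3.7, -11.3])), (0.09, array([ -4.8, -14.7])), (0.11, array([ -6. , -18.2])), (0.13, array([ -7.1, -21.8]))] [136. 276.]
post [(0.05, array([ -3.4, -12.5])), (0.07, array([ -4.9, -17.8])), (0.09, array([ -6.5, -23.2])), (0.11, array([ -8.1, -28.8])), (0.13, array([ -9.8, -34.5]))] [260. 355.]
(array([0.4863, 0.1947, 0.132 ]), array([ 0.992, -0.127]), array([-3.43,  2.54, -7.66]), 0.0092, 15.32)
```

Call:
send_rows:
  plan:
    - [0,0,0,0,0]
    - [0,0,0,0,0]
    - [0,0,0,0,0]
    - [0,0,0,0,0]

```text
clock: 15.82
tcp_pos: [0.4862, 0.1947, 0.1318]
orientation: [-1.569, 0.1, -0.1]
contact_force: [-1.2, 2.1, -8.6]
grip_width: 0.0096
```

View pics/side5full.png

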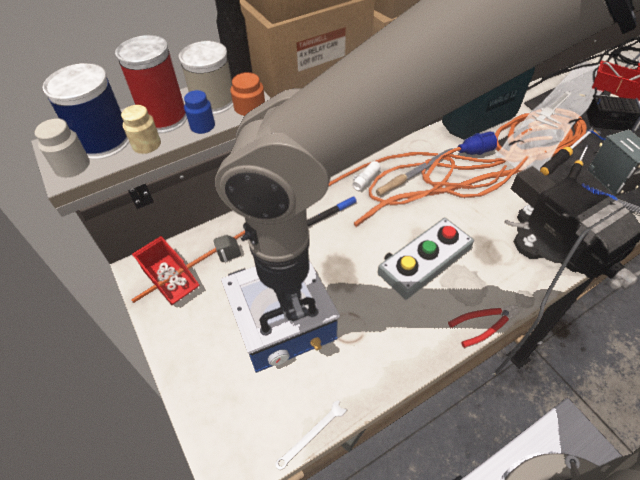

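```bash
python3 - <<'E'
from h import *
f=r.grab_frame("side")
for k,v in HSV.items(): print(k,cent(f["image"],(380,215,475,300),*v)[0])
for t in ("marker","cast_foot"): print(t,[d["rect"] for d in r.recognise("side",t)[:1]])
print(to((0,0,0))[1:])
E
```

```text
red [448.3129771  231.70229008]
yellow [407.54304636 262.18543046]
green [428.64179104 246.42537313]
marker [[307.8, 198.2, 357.3, 227.3]]
cast_foot [[213.6, 237.2, 242.5, 262.5]]
(array([0.4861, 0.1947, 0.1318]), array([ 0.992, -0.127]), array([-2.37,  1.69, -8.63]), 0.0094, 15.97)
```

The buttons are up, the marker and cast foot are where they started, and the lid is held steady at about 0.087 rad, so I'm handing in.

```bash
python3 -c "
from bench import r
print(r.hand_in())"
```

```text
the job is handed in; nothing more can be done
None
```

I pressed red, yellow and green in that order, then gripped the lid by its handle and pulled it slowly off its seal. I handed in at about 16 s with the gripper still holding the lid ajar. No verdict came back, so these are my own last checks:

- **Buttons:** the wrist force at the bottom of each press was 14.4, 8.4 and 7.8 N, all above the 5 N for fully down. The fingers were lifted clear after each press. In the last picture all three cap centres are within 0.2 px of where they started, so all are up.
- **Lid:** the picture shows the front-left corner raised by an amount that fits about 0.087 rad (about 14 mm). The tool rose 12.5 mm, which agrees. The grip was steady, with about 8 to 9 N of lid pull at the wrist.
- **Other things:** I moved neither the marker nor the cast foot. The recogniser's boxes shifted by 3–4 px at most, about its normal scatter, and the arm partly hides the marker.
- **Disagreements:** the two cameras differed by about 4 mm in x on the buttons and handle, so I used the average. The gripper read 9.5 mm on the 12 mm bar. I didn't find out why, but the grip held.

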